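# Step the meter test set up four clicks and start it

### The job

On the grey meter test set, push the red finger fin of the black click-stop dial round clockwise (seen from above) by exactly four clicks from where it stands, with a fingertip and without pinching it. Once the dial rests on the fourth click, press the green start button all the way down and let it come up again. Leave the terminal block, magnifier, seal punch and loose screw where they are.

Things in the scene. Friction and masses are not known exactly. Their poses are not given: they have to be found in the camera images.
- test_set: Grey steel meter test set, a box 200 (x) x 300 (y) x 75 mm high, fixed to the bench; origin at the centre of its underside. Its top is flat and level. The dial is on its +y half and the start button on its -y half.
- dial_axis (a point): Point on the dial's vertical axis, level with the dial's flat upper face, 89 mm above the bench. Fixed to the test set at its x 0, y +55 mm. The dial is a black disc 110 mm across, 14 mm thick, with an aluminium hub 32 mm across standing 20 mm above its face.
- fin_tip (a point): Point on the dial's red finger fin, 50 mm from the dial axis on the fin's middle line, at its top edge, 24 mm above the dial's face; turns with the dial. The fin is a radial rib 15 to 53 mm from the axis, 20 mm thick in all, with a white line along its top. White ticks on the test set, 60 to 74 mm from the axis, mark the nine click positions.
- dial (a joint): Dial angle in rad, growing clockwise seen from above. Nine click positions 20 deg (0.349 rad) apart, 0 to 2.793; end stops 0.08 rad beyond them. Starts on one of the first four, up to 3 deg off it. At 0 the fin points 80 deg anticlockwise of the test set's +x. It springs back to a click position; past half-way it snaps on into the next. About 2 to 3 N on the fin turns it; turned slowly it does not run on.
- fin_rear: Red cheek, the anticlockwise side of the fin: a flat upright face 10 mm from the fin's middle line, 17 to 51 mm from the dial axis, from 0 to 22 mm above the dial's face. This is the face to push on. Its origin lies on the dial axis, 14 mm below the dial's face; x points outwards along the fin, z up; it turns with the dial.
- fin_front: Red cheek, the clockwise side of the fin: mirror image of fin_rear, same origin and axes. Firm contact on both cheeks at once counts as pinching.
- start_top (a point): Centre of the top of the green start button, 28 mm across, 97 mm above the bench when up (22 mm above the test set), in an aluminium collar 44 mm across and 12 mm high. It moves down with the button.
- start (a joint): Travel of the start button in m: 0 up, 0.006 fully down. It springs up when released; fully down takes 5 N.
- terminal_block: Loose cream enamel terminal block, 50 x 120 x 38 mm high with two brass screws in it; origin at the centre of its underside. To be left alone.
- magnifier: Loose chrome magnifier on a squat round stand, 70 mm across and 81 mm high; origin at the centre of its underside. To be left alone.
- seal_punch: Loose tarnished steel seal punch lying on the bench, 108 mm long, 18 mm thick; origin under its middle, x along it towards the thin end. To be left alone.
- meter_screw: Loose brass meter screw standing on its wide head, head 24 mm across, 28 mm high; origin at the centre of its underside. To be left alone.

How it is judged:
By the outcome, as a careful person would: the job done as asked, in the order asked, and still so for the second after the job is handed in, with the robot touching nothing.
It also fails if it takes over 48 s, if anything falls off the work surface, if the arm or the gripper's body presses on something with over 40 N, if the wrist force passes 120 N, or if a joint passes its speed limit or range.

### The arm

A 6-joint arm with a two-finger parallel gripper is mounted at the origin on the work surface. World frame = base frame: x ahead of the robot, y to its left, z up, the work surface at z = 0. Lengths are in m, angles in rad, forces in N, time in s.
With the tool pointing down it reaches from about 0.375 to 0.975 m from the base axis. Payload 3.8 kg.
Tool frame: the origin (TCP) lies midway between the tips of the shut fingers; the grasp point (between the pads) lies 19 mm behind it; x points along the fingers, y is the direction in which the jaws open and shut, and the axes are right-handed (so a half turn about x gives the same grasp; the last joint's range is limited). The gripper opens to 88 mm and grips with 3 to 60 N. Pads are 18 mm wide; open, the fingers measure 123 mm over their backs; the gripper's body (75 mm by 187 mm) begins 45 mm behind the grasp point.
Start: joints at [-1.166, 0.264, 1.604, -0, 1.274, -0.037], TCP at [0.289, -0.61, 0.201] pointing down, gripper open.
Joint ranges: [-2.63, 2.63], [-0.94, 2.18], [0.31, 2.57], [-1.31, 4.45], [0, 2.66], [-2.55, 2.55]. Speed limits (rad/s): [2.57, 2.57, 3.14, 3.14, 3.14, 3.14].

### API

Orientations are given as a rotation vector (axis times angle).
In Python, from cell import manip, inverse_kinematics, cams, order gives the robot as it stands. Calls block until the motion is done:
- manip.move_pose(position, orientation): joint-space move of the TCP to a pose.
- manip.move_linear(position, rate=0.15, rot=None): straight line of the TCP; rot=None keeps the orientation; rate is the mean speed in m/s.
- manip.set_joints(angles): joint-space move.
- manip.set_gripper(opening, force=None): finger opening in m; force is the grip in N (None keeps the last); returns when the fingers have stopped.
- manip.dwell(seconds).
- inverse_kinematics(position, orientation): joint angles nearest the present ones, or None.
- manip.state(): the state.
- cams.capture(name): name is "scene" or "top" or "wrist"; returns a dict with "image" (420x560x3 uint8, blue, green, red), "z_map" (420x560 float32, m along the optical axis (not along the pixel's ray), 0 where there is no reading), "intrinsics" (3x3 intrinsics, pixels), "position" and "orientation" of the camera in the world; the wrist camera has in their place "T_tool_cam" (4x4, takes a point from camera to tool coordinates, whose origin is the TCP and whose axes are the tool frame's). Camera axes: x right, y down, z forward; pixel columns grow to the right and rows downward; lengths in m; the calibration is good to about 2 mm. A picture is of the moment at which its call begins: read the wrist's pose just before it.
A pose or a line that the arm cannot do raises manip.IKError and nothing moves.
- order.close_job(): hands the job in, once; it reports no verdict.
The state is a dict: "clock": time; "joint_pos": joint angles; "joint_velocities": joint speeds; "tau": joint torques, N m; "tool_pos": TCP position; "tcp_rot": TCP orientation; "contact_force": force on the tool from outside, world axes, zero at the start; "moment": the same for the moment, N m; "gripper_width": finger opening in m.
Only numpy, scipy, OpenCV 4.12 (cv2) and the standard library are available. Lean on these libraries where they do the work, as an engineer would, in place of code of your own. Each camera call takes 0.05 s, during which the arm holds its last target.

## Working session

There is one attempt and no reset: what is moved stays moved. The work goes in short steps, each a Python script; the robot and the scene stay as the last script left them, time stands still between calls to the robot, and variables do not carry over. Pictures are saved under pics/ and viewed, and the job is handed in when it is done.

```bash
mkdir -p pics; ls
python3 - <<'E'
from cell import manip,cams
import cv2,pickle
s=manip.state();print({k:s[k] for k in('clock','tool_pos','tcp_rot','gripper_width')})
d={}
for n in('top','scene'):
    c=cams.capture(n);d[n]=c;cv2.imwrite(f'pics/{n}1.png',c['image']);print(n,c['position'],c['orientation'],c['intrinsics'])
pickle.dump(d,open('c1.pkl','wb'))
E
```

```text
pics
{'clock': 0.0, 'tool_pos': array([ 0.28829048, -0.60947935,  0.19931856]), 'tcp_rot': array([ 1.97713439,  0.44622613, -1.97795818]), 'gripper_width': 0.08817301320099372}
top [0.50634683 0.00812491 0.89749212] [-2.16144353  2.10518981 -0.10256031] [[425.88664194   0.         284.88871916]
 [  0.         425.88664194 213.56218903]
 [  0.           0.           1.        ]]
scene [0.89520705 0.47127736 0.84464687] [-0.83652344 -2.71769758  0.87189357] [[496.17016529   0.         283.39941219]
 [  0.         496.17016529 200.08813106]
 [  0.           0.           1.        ]]
```

View pics/top1.png

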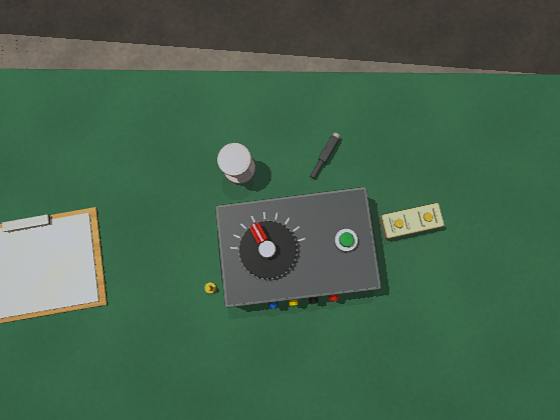

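View pics/scene1.png

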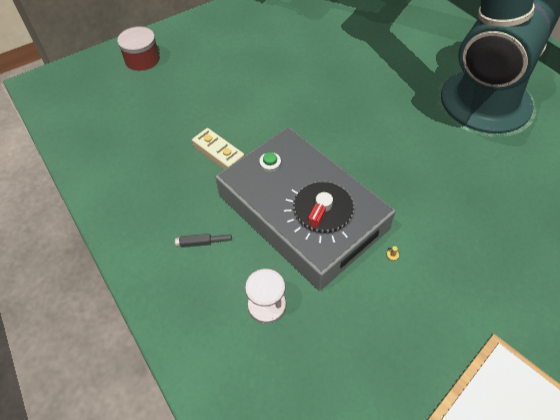

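```bash
cat > h.py <<'E'
import numpy as np,cv2
from scipy.spatial.transform import Rotation as R
def cloud(c):
    K=c['intrinsics'];z=c['z_map'].astype(float);v,u=np.mgrid[:z.shape[0],:z.shape[1]]
    P=np.stack([(u-K[0,2])/K[0,0]*z,(v-K[1,2])/K[1,1]*z,z],-1)
    return P@R.from_rotvec(c['orientation']).as_matrix().T+c['position']
def meas(c,v=True):
    W=cloud(c);b,g,r=[c['image'][...,i].astype(int) for i in range(3)];ok=c['z_map']>0
    grn=(g>90)&(g>r+50)&(g>b+40)&ok&(W[...,2]>.08)
    red=(r>120)&(r>g+70)&(r>b+70)&ok&(W[...,2]>.102)
    return W,grn,red
E
python3 - <<'E'
from h import *;import pickle
d=pickle.load(open('c1.pkl','rb'))
for n in d:
    c=d[n];W,grn,red=meas(c)
    print(n,'grn',grn.sum(),np.median(W[grn],0),'red',red.sum(),np.median(W[red],0),W[red].min(0),W[red].max(0))
    # box top
    m=(abs(W[...,2]-.075)<.008)&(abs(W[...,0]-.5)<.2)&(abs(W[...,1])<.25)
    m=cv2.morphologyEx(m.astype(np.uint8),cv2.MORPH_OPEN,np.ones((3,3)))>0
    print(np.median(W[m][:,2]));p=W[m][:,:2];
    rc=cv2.minAreaRect((p*1000).astype(np.float32));print(rc)
    # hub: z about .109
    h=(abs(W[...,2]-.109)<.006)&~red&(c['image'].min(2)>110)&(abs(W[...,0]-.5)<.2)&(abs(W[...,1])<.25)
    print('hub',h.sum(),np.median(W[h],0),W[h].min(0),W[h].max(0))
im=d['top']['image'][185:310,205:390];cv2.imwrite('pics/crop1.png',cv2.resize(im,None,fx=4,fy=4,interpolation=cv2.INTER_CUBIC))
E
```

```text
top grn 153 [ 0.56909991 -0.07536107  0.0968394 ] red 163 [0.57533634 0.08995065 0.11157586] [0.55824156 0.07404386 0.10211699] [0.59379212 0.10446004 0.1163616 ]
0.07544564643421858
((586.2412719726562, 23.414657592773438), (263.0616760253906, 300.2068786621094), 8.484334945678711)
hub 242 [0.54811809 0.07430848 0.10925151] [0.53278347 0.05838895 0.10394146] [0.59134766 0.0988291  0.11484113]
scene grn 111 [ 0.5701498  -0.07493395  0.09613144] red 183 [0.57880527 0.09198386 0.11024099] [0.55702709 0.0731482  0.10222598] [0.59473191 0.10748253 0.1156592 ]
0.07462073942669467
((586.4794921875, 23.40179443359375), (262.52667236328125, 300.2491149902344), 8.314990997314453)
hub 215 [0.54980383 0.07519728 0.10834123] [0.53257736 0.05698796 0.10417037] [0.59060881 0.09793432 0.11475626]
```

View pics/crop1.png

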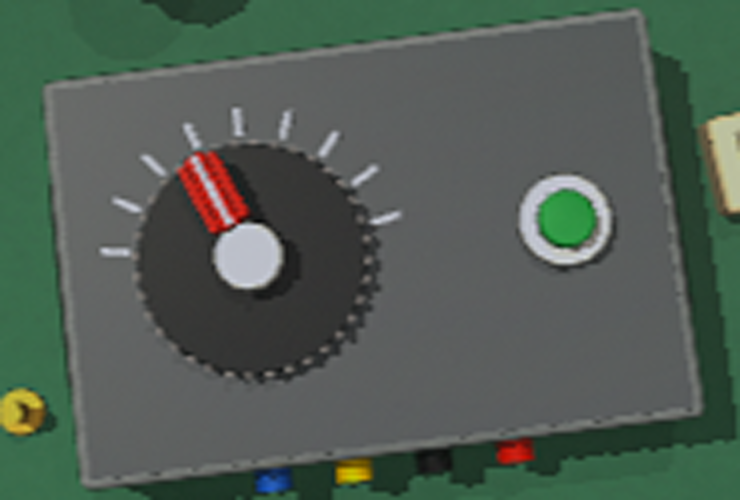

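The fin stands at tick 4 (crop about (192,135)), which is click index 3. The target is tick 8, at crop (365,175). Next I'll refine the yaw and fin angle and plan the arc.

```bash
cat >> h.py <<'E'
def fit(c):
    W,grn,red=meas(c)
    x,y,z=W[...,0],W[...,1],W[...,2]
    m=(abs(z-.075)<.007)&(x>.44)&(x<.68)&(y>-.16)&(y<.21)
    m=cv2.morphologyEx(m.astype(np.uint8),cv2.MORPH_OPEN,np.ones((5,5)))
    n,l,s,_=cv2.connectedComponentsWithStats(m);m=l==1+np.argmax(s[1:,4])
    rc=cv2.minAreaRect((W[m][:,:2]*1000).astype(np.float32))
    h=(abs(z-.109)<.003)&~red&(c['image'].min(2)>110)&(np.hypot(x-.549,y-.075)<.022)
    (hx,hy),_=cv2.minEnclosingCircle((W[h][:,:2]*1000).astype(np.float32))
    hub=np.median(W[h][:,:2],0)
    t=red&(z>.109)|((c['image'].min(2)>110)&(abs(z-.113)<.003)&(np.hypot(x-.549,y-.075)<.06))
    t&=(np.hypot(x-hub[0],y-hub[1])>.02)
    p=W[t][:,:2];v=cv2.fitLine((p*1000).astype(np.float32),cv2.DIST_L2,0,.01,.01).ravel()
    return dict(rect=rc,hub=hub,hubc=(hx,hy),btn=W[grn].mean(0),n=t.sum(),line=np.degrees(np.arctan2(v[1],v[0])),
      ang=np.degrees(np.arctan2(p[:,1].mean()-hub[1],p[:,0].mean()-hub[0])))
def rotv(phi,s=1):
    x=np.array([0,0,-1.]);z=s*np.array([np.cos(phi),np.sin(phi),0]);y=np.cross(z,x)
    return R.from_matrix(np.stack([x,y,z],1)).as_rotvec()
E
python3 - <<'E'
from h import *;import pickle
from cell import inverse_kinematics,manip
d=pickle.load(open('c1.pkl','rb'))
for n in d: print(n,fit(d[n]))
hub=np.array([.549,.0747])
print(R.from_rotvec(manip.state()['tcp_rot']).as_matrix().round(2))
for s in(1,-1):
  for a in(29,0,-30,-53):
    f=np.radians(a);u=np.array([np.cos(f),np.sin(f)]);n=np.array([-u[1],u[0]])
    p=hub+.042*u+.0275*n
    q=inverse_kinematics(np.r_[p,.096],rotv(f,s));print(s,a,None if q is None else np.round(q,2))
E
```

```text
top {'rect': ((555.2183837890625, 18.794784545898438), (200.1883544921875, 300.1595458984375), 8.527604103088379), 'hub': array([0.54734161, 0.07300516]), 'hubc': (546.7943725585938, 73.12670135498047), 'btn': array([ 0.56900187, -0.0757692 ,  0.09676454]), 'n': np.int64(171), 'line': np.float32(28.575668), 'ang': np.float64(30.72982788903233)}
scene {'rect': ((556.0738525390625, 18.957977294921875), (201.06948852539062, 300.2491149902344), 8.314990997314453), 'hub': array([0.54801285, 0.07292463]), 'hubc': (551.2428588867188, 73.5256576538086), 'btn': array([ 0.57010592, -0.07528869,  0.09592   ]), 'n': np.int64(155), 'line': np.float32(32.629692), 'ang': np.float64(32.33441388326521)}
[[-0.    0.43 -0.9 ]
 [ 0.   -0.9  -0.43]
 [-1.   -0.   -0.  ]]
1 29 [ 0.16  0.18  1.91 -0.    1.05 -1.91]
1 0 [ 0.13  0.21  1.87 -0.    1.06 -1.44]
1 -30 [ 0.09  0.22  1.86 -0.    1.06 -0.96]
1 -53 [ 0.05  0.21  1.87  0.    1.06 -0.59]
-1 29 [ 0.16  0.18  1.91 -0.    1.05  1.23]
-1 0 [ 0.13  0.21  1.87 -0.    1.06  1.7 ]
-1 -30 [0.09 0.22 1.86 0.   1.06 2.18]
-1 -53 [ 0.05  0.21  1.87 -0.    1.06  2.55]
```

```bash
cat >> h.py <<'E'
AX=np.array([.5477,.0732])
def pose(phideg,off,z,r=.042):
    f=np.radians(phideg);u=np.array([np.cos(f),np.sin(f)]);n=np.array([-u[1],u[0]])
    return np.r_[AX+r*u+off*n,z],rotv(f,1)
E
python3 - <<'E'
from h import *
from cell import manip,cams
manip.set_gripper(0,20)
p,r=pose(30,.045,.16);manip.move_pose(p,r)
s=manip.state();print(s['clock'],s['tool_pos'],s['gripper_width'],s['contact_force'])
c=cams.capture('wrist');cv2.imwrite('pics/w1.png',c['image'])
p[2]=.097;manip.move_linear(p,rate=.08)
s=manip.state();print(s['clock'],s['tool_pos'],p,s['contact_force'])
c=cams.capture('scene');cv2.imwrite('pics/s2.png',cv2.resize(c['image'][100:310,180:460],None,fx=2.8,fy=2.8))
E
```

```text
4.1917 [0.56185991 0.13250623 0.16005976] 0.00039543961290813606 [-0.80136805  0.80315775  0.20446455]
5.1833 [0.56207064 0.13330325 0.09745944] [0.56157307 0.13317114 0.097     ] [ 0.49501704 -0.28890374  0.46450268]
```

View pics/s2.png

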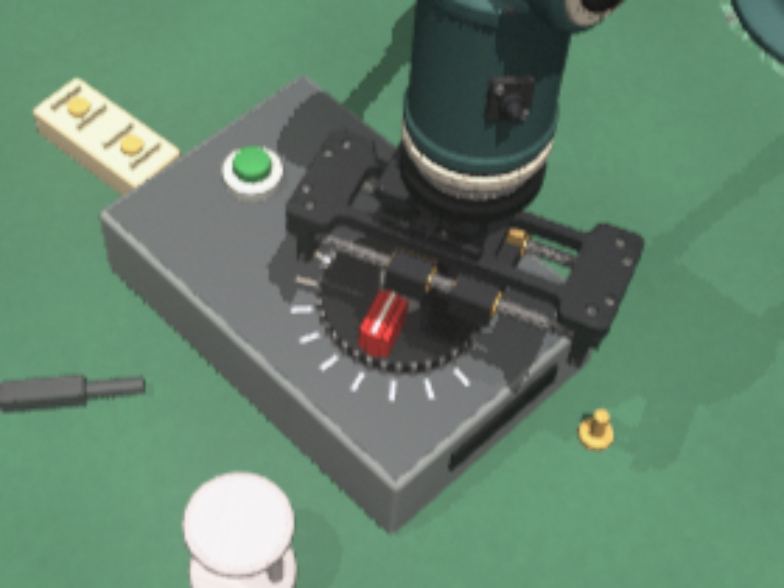

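View pics/w1.png

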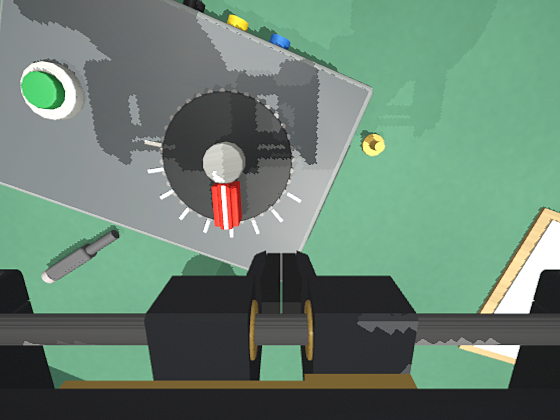

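Run:
```python
from h import *
from cell import manip,cams
F=[]
for off in (.033,.029,.027,.025,.023,.021,.019,.017):
    p,r=pose(30,off,.097);manip.move_linear(p,rate=.03)
    n=(p-pose(30,0,.097)[0])[:2];n/=np.linalg.norm(n)
    s=manip.state();f=s['contact_force'][:2]@n
    act=(s['tool_pos'][:2]-pose(30,0,.097)[0][:2])@n
    print(off,round(act,4),round(f,2),s['clock']);F.append(f)
    if f-F[0]>1.5:break
c=cams.capture('scene');cv2.imwrite('pics/s3.png',cv2.resize(c['image'][100:310,180:460],None,fx=2.8,fy=2.8))
c=cams.capture('wrist');cv2.imwrite('pics/w3.png',c['image'])
```

```text
0.033 0.0328 0.92 5.7833
0.029 0.0289 -0.46 6.0667
0.027 0.0269 -0.82 6.3167
0.025 0.0249 -0.06 6.5667
0.023 0.0229 0.42 6.8167
0.021 0.0209 0.27 7.0667
0.019 0.0189 1.06 7.3167
0.017 0.0169 -0.71 7.5667
```

View pics/w3.png

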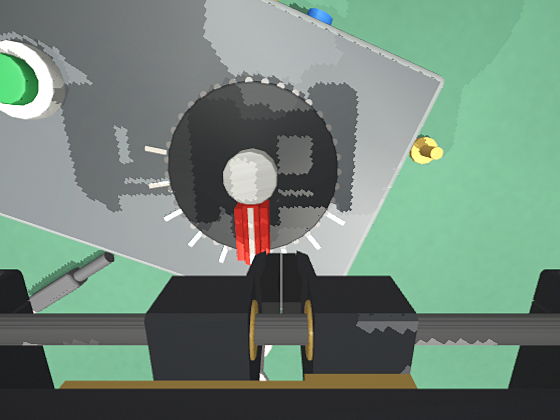

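View pics/s3.png

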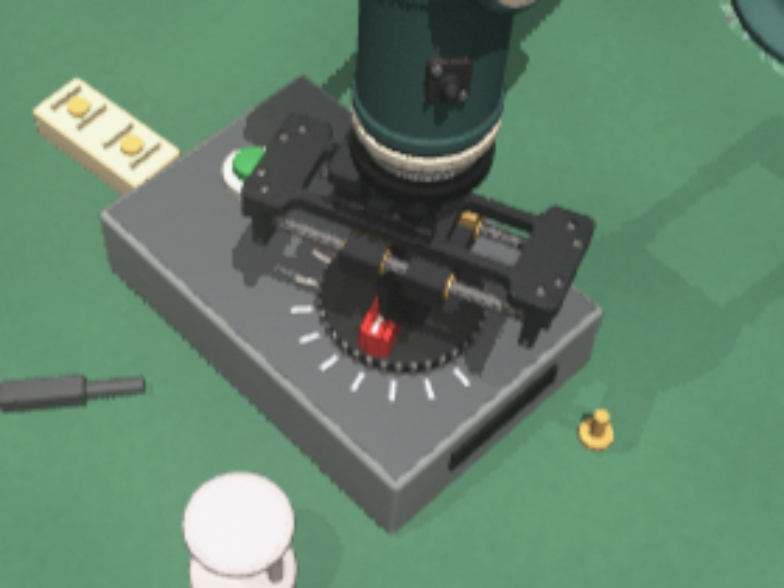

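Run:
```python
from h import *
from cell import manip,cams
s=manip.state();c=cams.capture('wrist')
T=c['T_tool_cam'];K=c['intrinsics'];print(T.round(4),K.round(1),s['tool_pos'],s['contact_force'])
def proj(p):
    q=np.linalg.inv(T)@np.r_[p,1];q=K@q[:3];return (q[:2]/q[2]).round(1)
for p in([0,0,0],[0,.01,0],[0,-.01,0],[0,.01,.009],[-.019,.0175,.009],[-.019,-.0175,.009]):print(p,proj(p))
W=cloud(dict(c,orientation=[0,0,0],position=[0,0,0]))@T[:3,:3].T+T[:3,3]
Rw=R.from_rotvec(s['tcp_rot']).as_matrix()
for (u,v) in((255,256),(262,256),(270,257),(282,257),(295,257),(305,257),(268,262),(254,275),(250,215),(250,240),(240,255),(265,230),(250,175)):
    print((u,v),'tool',W[v,u].round(4),'world',(Rw@W[v,u]+s['tool_pos']).round(4))
im=c['image'][160:330,180:380];cv2.imwrite('pics/w4.png',cv2.resize(im,None,fx=4,fy=3.5))
```

```text
[[-4.000e-04 -2.948e-01  9.556e-01 -1.855e-01]
 [ 1.000e+00 -5.000e-04  3.000e-04 -6.000e-04]
 [ 4.000e-04  9.556e-01  2.948e-01 -7.600e-02]
 [ 0.000e+00  0.000e+00  0.000e+00  1.000e+00]] [[301.8   0.  280.8]
 [  0.  301.8 212.6]
 [  0.    0.    1. ]] [0.57556719 0.10890439 0.09698809] [-0.10378362 -0.23547002  0.5300708 ]
[0, 0, 0] [281.7 239.8]
[0, 0.01, 0] [296.8 239.7]
[0, -0.01, 0] [266.6 239.8]
[0, 0.01, 0.009] [296.6 252.2]
[-0.019, 0.0175, 0.009] [310.4 265.3]
[-0.019, -0.0175, 0.009] [253.1 265.3]
(255, 256) tool [-0.047  -0.0136 -0.0105] world [0.5733 0.0919 0.144 ]
(262, 256) tool [-0.0459 -0.0101 -0.0099] world [0.572  0.0952 0.1429]
(270, 257) tool [-0.0453 -0.0061 -0.0091] world [0.5707 0.0991 0.1423]
(282, 257) tool [-0.0449  0.     -0.0089] world [0.5679 0.1045 0.1418]
(295, 257) tool [-0.0449  0.0067 -0.0089] world [0.5645 0.1102 0.1419]
(305, 257) tool [-0.0478  0.0115 -0.0103] world [0.5609 0.1137 0.1448]
(268, 262) tool [-0.0509 -0.0069 -0.0091] world [0.5712 0.0984 0.1478]
(254, 275) tool [-0.0666 -0.0124 -0.0106] world [0.5726 0.0929 0.1636]
(250, 215) tool [-0.0176 -0.0185 -0.0228] world [0.5651 0.0815 0.1146]
(250, 240) tool [-0.0192 -0.0189 -0.0077] world [0.5783 0.0887 0.1162]
(240, 255) tool [-0.0148 -0.0258  0.0041] world [0.592  0.0886 0.1118]
(265, 230) tool [-0.0149 -0.0101 -0.0124] world [0.5698 0.0939 0.1119]
(250, 175) tool [-0.013  -0.0183 -0.0455] world [0.5453 0.0703 0.11  ]
```

View pics/w4.png

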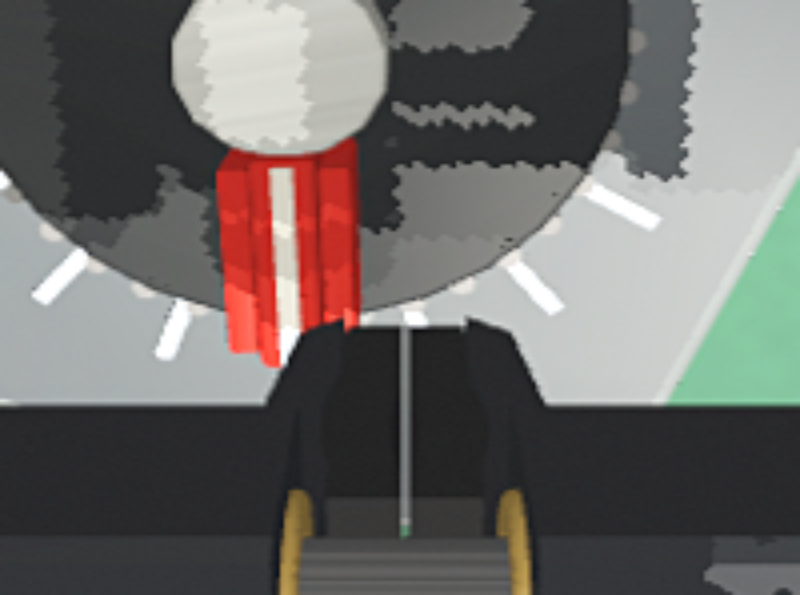

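```bash
cat >> h.py <<'E'
def finang(cams,manip,save=None):
    s=manip.state();c=cams.capture('wrist');T=c['T_tool_cam']
    W=cloud(dict(c,orientation=[0,0,0],position=[0,0,0]))@T[:3,:3].T+T[:3,3]
    W=W@R.from_rotvec(s['tcp_rot']).as_matrix().T+s['tool_pos']
    im=c['image'].astype(int);b,g,r=im[...,0],im[...,1],im[...,2]
    rr=np.hypot(W[...,0]-AX[0],W[...,1]-AX[1])
    k=(W[...,2]>.107)&(W[...,2]<.119)&(rr<.06)
    h=k&(b>100)&(rr<.024)
    wht=k&(b>120)&(rr>.024)
    red=k&(r>110)&(r>g+60)&(rr>.022)
    o=[]
    hc=np.median(W[h][:,:2],0) if h.any() else AX
    for m in(wht,red):
        p=W[m][:,:2]
        if len(p)<5: o.append(None);continue
        a=p.mean(0)-AX;o.append((len(p),round(float(np.degrees(np.arctan2(a[1],a[0]))),1)))
    if save: cv2.imwrite(save,c['image'])
    return o,hc.round(4)
E
python3 - <<'E'
from h import *
from cell import manip,cams
print(finang(cams,manip))
for off in (.0155,.014,.0125,.011):
    p,r=pose(30,off,.097);manip.move_linear(p,rate=.03)
    n=(p-pose(30,0,.097)[0])[:2];n/=np.linalg.norm(n)
    f=[]
    for _ in range(4): manip.dwell(.03);f.append(manip.state()['contact_force'][:2]@n)
    s=manip.state()
    print(off,round(np.mean(f),2),finang(cams,manip),s['clock'])
    if np.mean(f)>1.3:break
E
```

```text
([(219, 27.4), (1077, 27.0)], array([0.5471, 0.0712]))
0.0155 -0.21 ([(202, 27.1), (1069, 26.9)], array([0.5471, 0.0711])) 8.15
0.014 0.38 ([(179, 27.4), (1048, 26.8)], array([0.5472, 0.071 ])) 8.5833
0.0125 0.24 ([(178, 27.3), (1035, 26.9)], array([0.5472, 0.0711])) 9.0167
0.011 0.33 ([(171, 27.0), (1006, 26.9)], array([0.5471, 0.071 ])) 9.45
```

Run:
```python
from h import *
from cell import manip,cams
for off in (.0095,.008,.0065,.005):
    p,r=pose(30,off,.097);manip.move_linear(p,rate=.03)
    n=(p-pose(30,0,.097)[0])[:2];n/=np.linalg.norm(n)
    f=[]
    for _ in range(4): manip.dwell(.03);f.append(manip.state()['contact_force'][:2]@n)
    s=manip.state()
    a=finang(cams,manip,f'pics/w5_{off}.png')
    print(off,round(np.mean(f),2),a,s['clock'],s['tool_pos']-p)
    if np.mean(f)>1.3 or a[0][1][1]<24.5:break
c=cams.capture('scene');cv2.imwrite('pics/s5.png',cv2.resize(c['image'][150:270,240:400],None,fx=5,fy=5))
```

```text
0.0095 0.09 ([(167, 27.6), (1000, 27.1)], array([0.5472, 0.0711])) 9.8833 [-5.37185158e-06 -7.13304734e-06 -9.67664924e-06]
0.008 -0.2 ([(176, 27.1), (962, 27.1)], array([0.5471, 0.071 ])) 10.3167 [-2.46263035e-05 -3.39299944e-05 -3.37303766e-05]
0.0065 0.06 ([(164, 27.5), (963, 27.5)], array([0.5472, 0.071 ])) 10.75 [-1.27332721e-05 -3.60231430e-05 -2.48477859e-05]
0.005 0.64 ([(173, 27.7), (937, 27.4)], array([0.5472, 0.0709])) 11.1833 [ 1.50782531e-05 -1.12350289e-05 -1.33056751e-05]
```

View pics/s5.png

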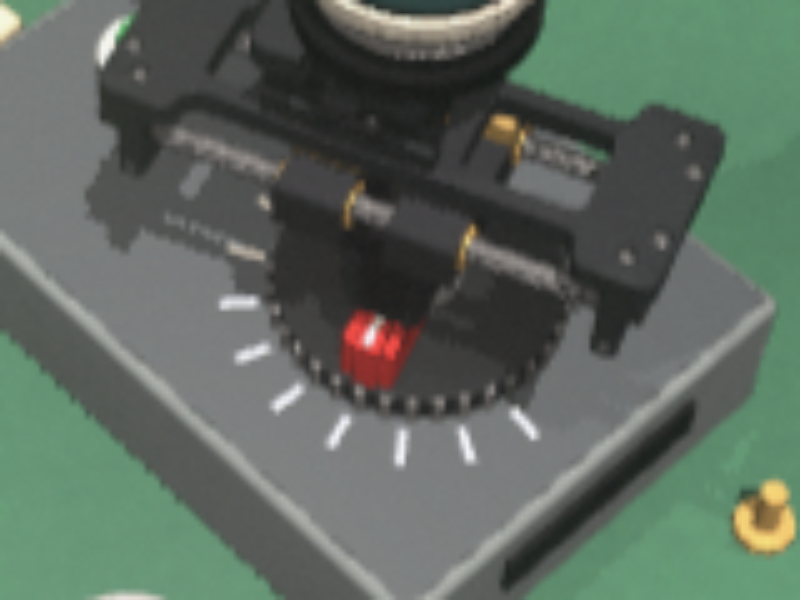

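Run:
```python
from h import *
from cell import manip,cams
s=manip.state();c=cams.capture('scene');W=cloud(c);Rw=R.from_rotvec(s['tcp_rot']).as_matrix()
L=(W-s['tool_pos'])@Rw
im=c['image'].astype(int);red=im[...,2]>im[...,1]+50
k=(c['z_map']>0)&~red&(abs(L[...,1])<.03)&(abs(L[...,2])<.03)&(W[...,2]>.093)
P=L[k];o=np.argsort(-P[:,0])
for lo in np.arange(-.08,.005,.008):
    q=P[(P[:,0]>=lo)&(P[:,0]<lo+.008)]
    if len(q):print(round(lo,3),len(q),'y',q[:,1].min().round(3),q[:,1].max().round(3),'z',q[:,2].min().round(3),q[:,2].max().round(3))
w=cams.capture('wrist');T=w['T_tool_cam']
X=cloud(dict(w,orientation=[0,0,0],position=[0,0,0]))@T[:3,:3].T+T[:3,3]
for u in(262,275,290,300):
    print(u,[(v,*(X[v,u]*1000).round(0).astype(int).tolist()) for v in range(236,264,3)])
```

```text
-0.08 20 y -0.015 -0.001 z 0.009 0.013
-0.072 41 y -0.015 0.017 z 0.008 0.012
-0.064 52 y -0.015 0.016 z 0.005 0.013
-0.056 45 y -0.013 0.016 z -0.001 0.012
-0.048 43 y -0.012 0.015 z -0.003 0.012
-0.04 7 y -0.007 0.008 z 0.008 0.01
-0.024 4 y -0.006 -0.003 z -0.001 0.007
-0.016 6 y -0.015 0.005 z -0.005 0.007
262 [(236, -15, -12, -9), (239, -15, -12, -7), (242, -15, -12, -5), (245, -14, -12, -2), (248, -15, -12, -1), (251, -39, -10, -10), (254, -45, -10, -10), (257, -48, -10, -11), (260, -52, -10, -10), (263, -56, -10, -11)]
275 [(236, -17, -4, -10), (239, -17, -4, -7), (242, -18, -4, -6), (245, -17, -4, -4), (248, -17, -4, -1), (251, -18, -4, 0), (254, -42, -4, -9), (257, -44, -4, -9), (260, -50, -3, -10), (263, -51, -3, -8)]
290 [(236, 6, 6, 0), (239, 7, 6, 2), (242, 7, 6, 5), (245, 8, 6, 7), (248, 7, 6, 9), (251, 19, 6, 17), (254, -42, 4, -9), (257, -44, 4, -8), (260, -49, 4, -9), (263, -51, 4, -9)]
300 [(236, 6, 12, 0), (239, 8, 13, 3), (242, 7, 13, 5), (245, 7, 13, 7), (248, 6, 13, 9), (251, 19, 14, 17), (254, -44, 9, -10), (257, -48, 9, -10), (260, -51, 9, -10), (263, -53, 9, -10)]
```

Run:
```python
import cv2
a=cv2.imread('pics/w5_0.005.png');cv2.imwrite('pics/w6.png',cv2.resize(a[160:330,180:380],None,fx=4,fy=3.5))
```

```text
(no output)
```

View pics/w6.png

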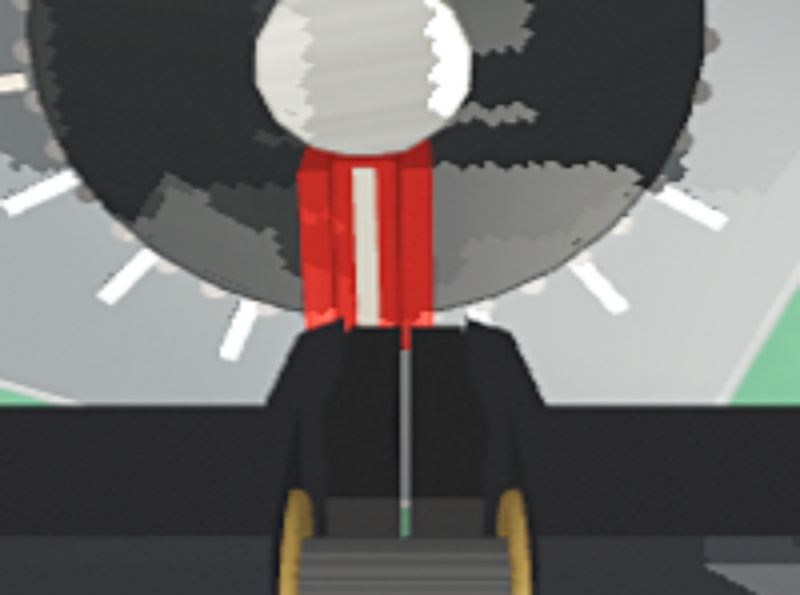

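Run:
```python
from h import *
from cell import manip,cams
s=manip.state();Rw=R.from_rotvec(s['tcp_rot']).as_matrix()
w=cams.capture('wrist');T=w['T_tool_cam']
X=cloud(dict(w,orientation=[0,0,0],position=[0,0,0]))@T[:3,:3].T+T[:3,3]
Ls=[X[w['z_map']>0]]
for n in('scene','top'):
    c=cams.capture(n);Ls.append((cloud(c)[c['z_map']>0]-s['tool_pos'])@Rw)
for n,P in zip(('wrist','scene','top'),Ls):
    P=P[(P[:,0]<-.025)&(P[:,0]>-.2)&(abs(P[:,1])<.11)&(abs(P[:,2])<.06)]
    print(n)
    for a,b in((-.11,-.08),(-.08,-.05),(-.05,-.03),(-.03,-.016),(-.016,.016),(.016,.03),(.03,.05),(.05,.08),(.08,.11)):
        q=P[(P[:,1]>=a)&(P[:,1]<b)]
        if len(q):
            q=q[np.argsort(-q[:,0])][:8];print(' y',a,b,'lowest x',np.sort(q[:,0])[::-1][[0,len(q)//2]].round(4),'z',q[:,2].min().round(3),q[:,2].max().round(3))
```

```text
wrist
 y -0.11 -0.08 lowest x [-0.1054 -0.1056] z -0.034 -0.022
 y -0.08 -0.05 lowest x [-0.1032 -0.1035] z -0.029 0.009
 y -0.05 -0.03 lowest x [-0.1075 -0.1084] z -0.034 -0.033
 y -0.03 -0.016 lowest x [-0.0635 -0.108 ] z -0.033 -0.01
 y -0.016 0.016 lowest x [-0.0385 -0.0395] z -0.01 -0.009
 y 0.016 0.03 lowest x [-0.1075 -0.1081] z -0.033 -0.033
 y 0.03 0.05 lowest x [-0.1082 -0.111 ] z -0.034 -0.033
 y 0.05 0.08 lowest x [-0.1031 -0.1037] z -0.031 0.006
 y 0.08 0.11 lowest x [-0.1046 -0.1058] z -0.034 -0.033
scene
 y -0.11 -0.08 lowest x [-0.1033 -0.1061] z 0.033 0.036
 y -0.08 -0.05 lowest x [-0.1021 -0.1048] z 0.019 0.035
 y -0.05 -0.03 lowest x [-0.1146 -0.1154] z 0.026 0.028
 y -0.03 -0.016 lowest x [-0.1061 -0.1081] z 0.034 0.035
 y -0.016 0.016 lowest x [-0.0371 -0.0387] z 0.009 0.012
 y 0.016 0.03 lowest x [-0.0584 -0.0697] z 0.005 0.035
 y 0.03 0.05 lowest x [-0.1058 -0.108 ] z -0.022 0.033
 y 0.05 0.08 lowest x [-0.1052 -0.1128] z -0.019 0.036
 y 0.08 0.11 lowest x [-0.101 -0.105] z 0.025 0.036
top
 y -0.11 -0.08 lowest x [-0.1055 -0.1316] z -0.034 -0.033
 y -0.08 -0.05 lowest x [-0.1085 -0.115 ] z -0.034 -0.022
 y -0.05 -0.03 lowest x [-0.1169 -0.1179] z -0.025 -0.02
 y -0.016 0.016 lowest x [-0.11   -0.1178] z -0.033 -0.028
 y 0.016 0.03 lowest x [-0.1077 -0.1139] z -0.033 -0.033
 y 0.03 0.05 lowest x [-0.1148 -0.1168] z -0.033 -0.024
 y 0.05 0.08 lowest x [-0.1026 -0.1157] z -0.033 -0.024
 y 0.08 0.11 lowest x [-0.1057 -0.1238] z -0.034 -0.033
```

The wrist and scene depth agree: the gripper, both fingers and body, sits about 38.5 mm further back than the reported TCP. The fingertips have been passing above the fin, so I'll correct for that. I'll also push with the flat side of the fingers, with the jaw axis radial.

```bash
cat >> h.py <<'E'
DZ=.0385
def pose2(phideg,off,ztip,r=.040):
    p,_=pose(phideg,off,ztip-DZ,r);return p,rotv(np.radians(phideg+90),-1)
def push(manip,phi,off,z=.097):
    p,r=pose2(phi,off,z);manip.move_linear(p,rate=.03,rot=r)
    a=np.radians(phi);n=np.array([-np.sin(a),np.cos(a)]);f=[]
    for _ in range(4): manip.dwell(.03);f.append(manip.state()['contact_force'][:2]@n)
    return round(float(np.mean(f)),2)
E
python3 - <<'E'
from h import *
from cell import manip,cams
p,r=pose2(30,.036,.138);manip.move_pose(p,r)
p[2]=.097-DZ;manip.move_linear(p,rate=.06)
s=manip.state();print(s['clock'],s['contact_force'],s['tool_pos']-p)
for off in(.030,.026,.023,.0215,.020,.0185,.017):
    f=push(manip,30,off);a=finang(cams,manip)
    print(off,f,a[0],a[1],manip.state()['clock'])
    if f>1.3:break
finang(cams,manip,'pics/w7.png')
c=cams.capture('scene');cv2.imwrite('pics/s7.png',cv2.resize(c['image'][150:270,240:400],None,fx=5,fy=5))
E
```

```text
13.8083 [ 0.18481313  0.96625126 -0.2897659 ] [2.32058570e-04 4.22104412e-05 1.36664971e-04]
0.03 -0.1 [None, (147, 16.9)] [0.5477 0.0732] 14.3417
0.026 -0.23 [None, None] [0.5477 0.0732] 14.8083
0.023 -0.11 [None, (13, 39.9)] [0.5477 0.0732] 15.2417
0.0215 -0.1 [None, (14, 39.9)] [0.5477 0.0732] 15.675
0.02 -0.21 [None, (15, 36.7)] [0.5477 0.0732] 16.1083
0.0185 0.41 [None, (15, 37.2)] [0.5477 0.0732] 16.5417
0.017 4.92 [None, (15, 35.8)] [0.5477 0.0732] 16.975
```

View pics/s7.png

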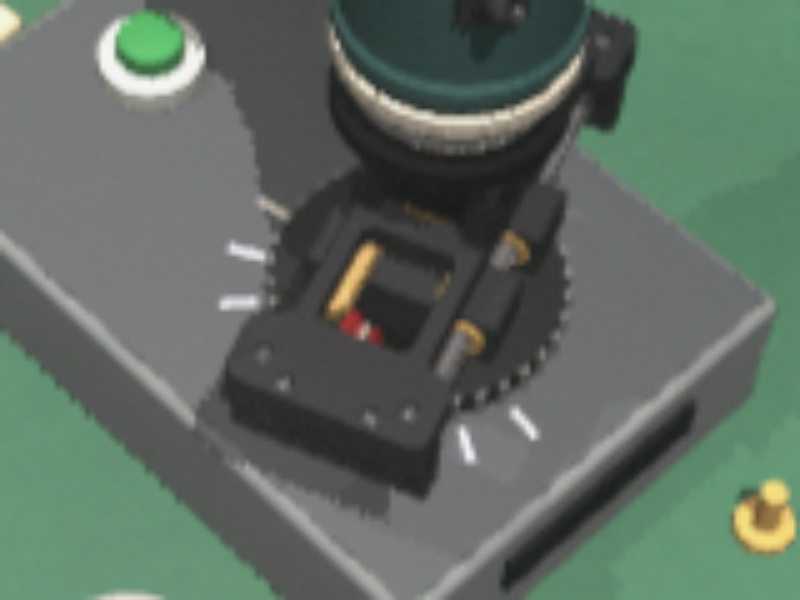

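View pics/w7.png

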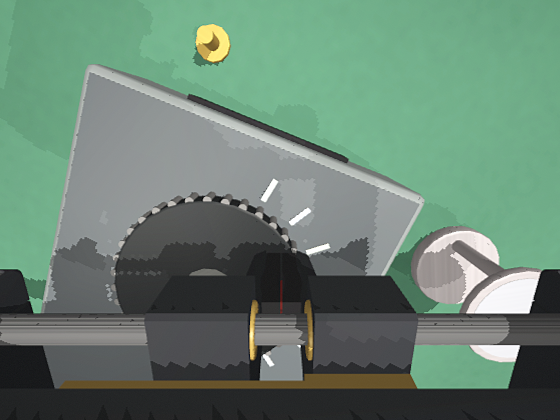

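Run:
```python
from h import *
from cell import manip,cams
for phi in(24,16,8,0,-8,-16,-24,-32,-38,-42,-46,-50):
    p,r=pose2(phi,.0195,.097);manip.move_linear(p,rate=.025,rot=r)
    s=manip.state();a=np.radians(phi);f=s['contact_force']
    print(phi,round(f[:2]@[-np.sin(a),np.cos(a)],2),np.abs(f).max().round(1),round(s['clock'],2),np.linalg.norm(s['tool_pos']-p).round(4))
    if np.linalg.norm(f)>20: print('STOP');break
c=cams.capture('scene');cv2.imwrite('pics/s8.png',cv2.resize(c['image'][150:270,240:400],None,fx=5,fy=5))
finang(cams,manip,'pics/w8.png')
c=cams.capture('top');cv2.imwrite('pics/t8.png',cv2.resize(c['image'][185:310,205:390],None,fx=4,fy=4))
```

```text
24 1.01 0.9 17.33 0.0003
16 -0.1 0.6 17.73 0.0005
8 -0.2 0.8 18.13 0.0001
0 0.5 0.6 18.53 0.0001
-8 -0.54 0.6 18.93 0.0001
-16 0.99 1.2 19.33 0.0004
-24 0.63 0.9 19.73 0.0001
-32 0.41 0.7 20.13 0.0
-38 1.46 1.2 20.47 0.0003
-42 0.72 0.8 20.74 0.0002
-46 -0.38 0.6 21.02 0.0002
-50 0.21 1.0 21.29 0.0001
```

View pics/s8.png

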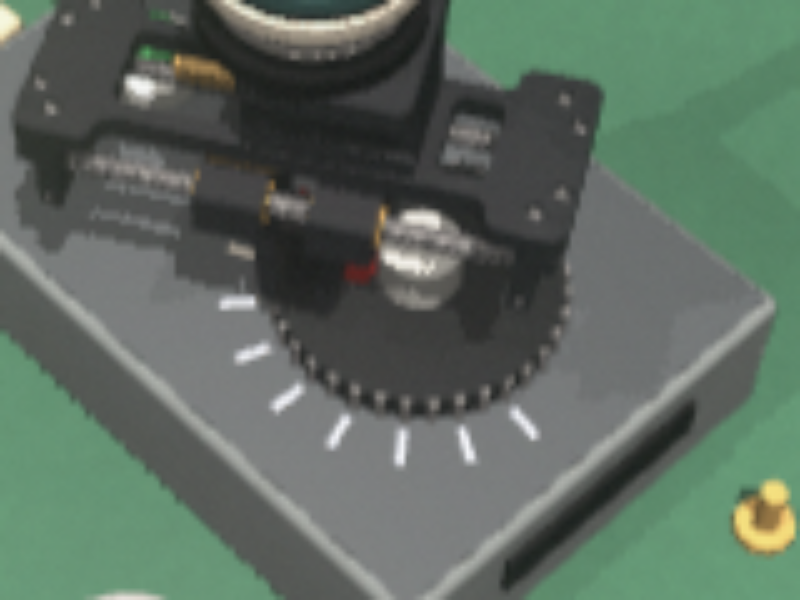

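View pics/t8.png

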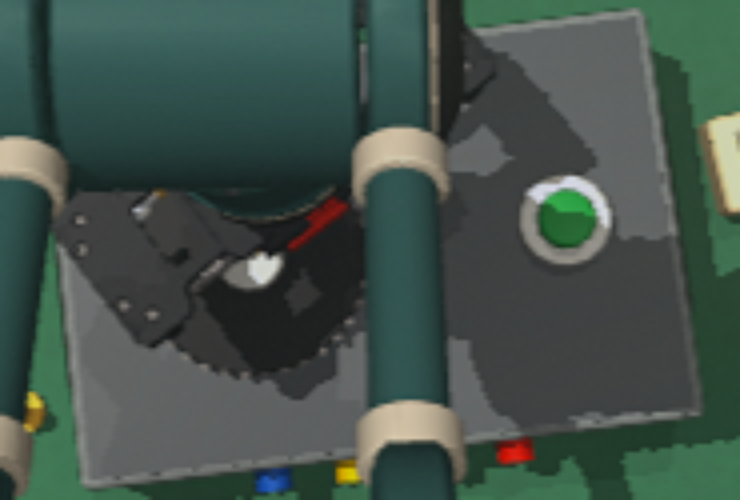

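Run:
```python
from h import *
from cell import manip,cams
p,r=pose2(-50,.036,.097);manip.move_linear(p,rate=.06)
p[2]=.15-DZ;manip.move_linear(p,rate=.12)
# back to above the bench clear of the dial, -x -y side; keep orientation
p2=np.array([.45,-.12,.2]);manip.move_pose(p2,r)
print(manip.state()['clock'])
for n in('top','scene'):
    c=cams.capture(n);print({k:v for k,v in fit(c).items() if k!='rect'})
    cv2.imwrite(f'pics/{n}9.png',cv2.resize(c['image'][185:310,205:390] if n=='top' else c['image'][110:280,210:410],None,fx=4,fy=3.5,interpolation=cv2.INTER_CUBIC))
```

```text
23.4583
{'hub': array([0.54675748, 0.07308198]), 'hubc': (546.9957275390625, 72.78231048583984), 'btn': array([ 0.56896282, -0.07576576,  0.09674321]), 'n': np.int64(178), 'line': np.float32(-51.599636), 'ang': np.float64(-51.888803717818156)}
{'hub': array([0.54848067, 0.07323041]), 'hubc': (549.0538940429688, 71.7669677734375), 'btn': array([ 0.57027732, -0.07511124,  0.09617784]), 'n': np.int64(144), 'line': np.float32(-51.573494), 'ang': np.float64(-50.89983626627474)}
```

View pics/top9.png

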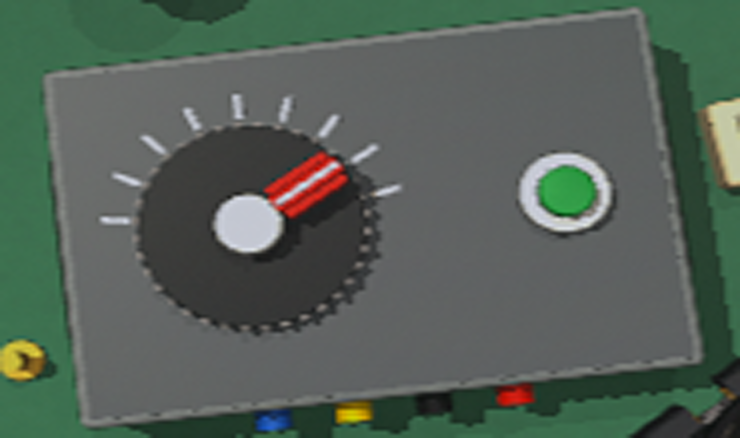

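View pics/scene9.png

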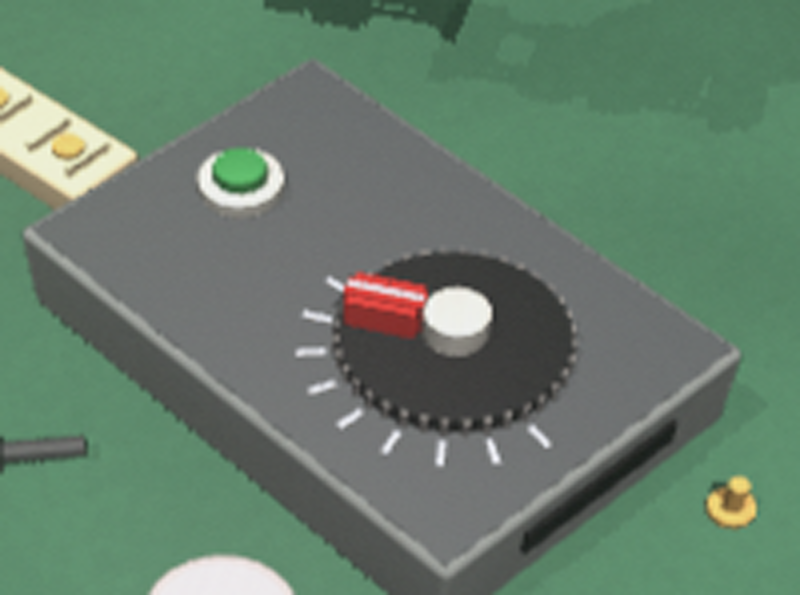

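The fin rests at −51.6°, on tick 8, which is exactly four clicks from index 3. Now the button.

Run:
```python
from h import *
from cell import manip,cams
_,r=pose2(-50,.036,.097)
p=np.array([.5696,-.0755,.125-DZ]);manip.move_pose(p,r)
p[2]=.102-DZ;manip.move_linear(p,rate=.05)
f0=manip.state()['contact_force'][2]
for z in(.099,.097,.095,.093,.092,.091,.0905,.09,.0895,.089,.0885,.088,.0875):
    p[2]=z-DZ;manip.move_linear(p,rate=.03);manip.dwell(.05)
    s=manip.state();f=s['contact_force'][2]-f0;print(z,round(f,2),(s['tool_pos'][2]+DZ).round(4),round(s['clock'],2))
    if f>10:break
manip.dwell(.3);print(manip.state()['contact_force'])
c=cams.capture('scene');cv2.imwrite('pics/s10.png',cv2.resize(c['image'][110:280,210:410],None,fx=4,fy=3.5))
```

```text
0.099 -0.04 0.099 25.18
0.097 0.7 0.0974 25.48
0.095 2.59 0.0954 25.78
0.093 4.44 0.0933 26.08
0.092 4.42 0.0923 26.38
0.091 7.05 0.0918 26.68
0.0905 9.62 0.0917 26.98
0.09 12.98 0.0917 27.28
[-1.80910313  1.09351872 11.942584  ]
```

View pics/s10.png

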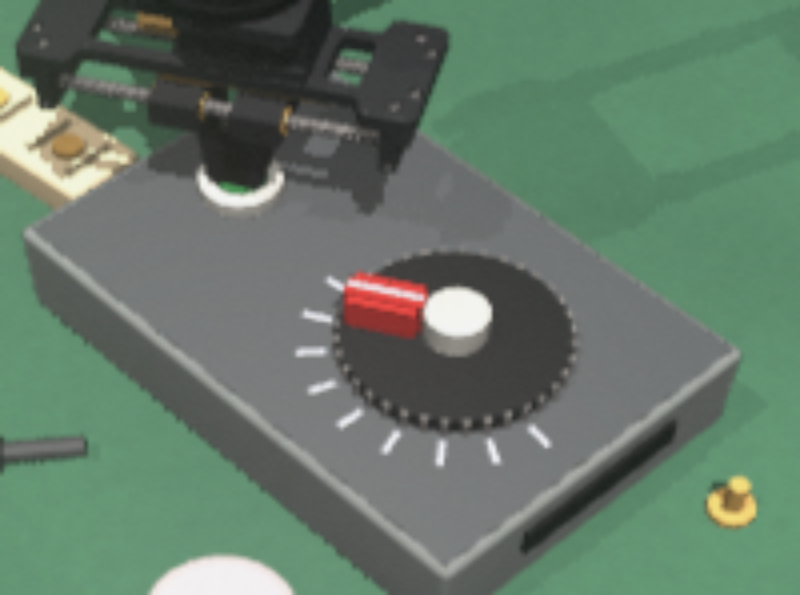

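Run:
```python
from h import *
from cell import manip,cams
_,r=pose2(-50,.036,.097)
p=np.array([.5696,-.0755,.16-DZ]);manip.move_linear(p,rate=.08)
manip.move_pose(np.array([.45,-.12,.2]),r);manip.dwell(.3)
print(manip.state()['clock'],manip.state()['contact_force'])
for n in('top','scene'):
    c=cams.capture(n);q=fit(c);print(q['btn'],q['line'],q['ang'])
    cv2.imwrite(f'pics/{n}11.png',c['image'])
```

```text
29.6083 [ 0.44054932 -0.83176313  0.01832111]
[ 0.56899284 -0.07575716  0.09688626] -50.821457 -52.253399553321685
[ 0.5701944  -0.07524634  0.09599098] -48.36252 -50.55185876888298
```

View pics/top11.png

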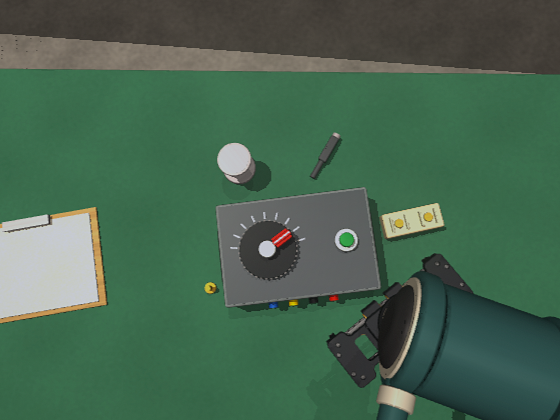

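The button is back up at z ≈ 0.097 and the fin is on tick 8. The loose items are where they were: magnifier (236,160), punch (325,155), terminal block (412,221) and screw (210,288). I'm handing the job in.

```bash
python3 -c "
from cell import order;print(order.close_job())"
```

```text
the job is handed in; nothing more can be done
None
```

The dial is four clicks further clockwise and the start button has been pressed fully and released. I handed the job in with the robot's clock at about 30 s.

- **Dial:** With the gripper shut, I pushed the anticlockwise cheek of the red fin with the flat side of the fingertips, from the fourth tick to the eighth. After I backed off, the top and scene cameras both put the fin at −51.6°, against an expected −51.6°. The force along the push peaked at 4.9 N when the fingers first met the fin.
- **Button:** I pressed until the force climbed to about 13 N with no further movement, after roughly 6 mm of travel. Once released, both cameras read its top at 96 to 97 mm above the bench, which is fully up.
- **Other items:** In the last top picture, the terminal block, magnifier, seal punch and screw are where they started.

**What disagreed:**
- **Tool position:** The fingertips sit about 38.5 mm further back than the reported tool position. My first approach therefore passed above the fin without touching it. I measured the offset from the depth images and corrected for it.
- **Final fin angle:** The last readings after the button press were noisier. The line fits gave −50.8° and −48.4°, and the hub-to-fin directions gave −52.3° and −50.6°. All of them are well within half a click (10°) of the target.

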